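# Serve an orange from the lever-lidded fruit dispenser

## Task

Serve the orange: with the fingertips, press the fruit dispenser's lever paddle all the way down so that the linked lid lifts, and keep it down until the orange has rolled out and lies in the meal tray. Then let the lever rise slowly under the fingertips until the lid is fully shut, never letting the lid drop or slam, and move away. Do not touch the lid, the orange or the tray, lift nothing, and leave everything else on the table where it stands.

Things in the scene. Friction and masses are not known exactly. Their poses are not given: they have to be found in the camera images.
- dispenser: Fruit dispenser of sheet steel, fixed to the table: narrow upright box 150 long, 130 wide, 215 high. Origin on the table under the axle of lever and lid; x is level, the way the fruit comes out (the lever paddle stands out to -x, mouth and lid at +x), y along the axle, z up. The axle is 205 above the table at x = 0. The chute's lip is at x = 155, 68 high.
- lever (a joint): Lever and lid are one rocker on the axle. 0 = lid shut, paddle up at rest, sloping up from the axle by 0.30 rad; 0.65 rad = paddle down on its stop, sloping down by 0.35 rad, lid fully lifted. Lid weight and a spring return it to 0: holding it down takes 2 to 6 N; let go, it slams. Swinging shut faster than 1.5 rad/s is a slam; 0.05 m/s or less at the pad is safe.
- lever_pad (a point): The place to press: point on the paddle's upper face, midway across, 110 from the axle; moves with the lever on an arc about it, about 240 above the table at rest, 170 at the stop. The paddle is a steel plate 5 thick, 90 wide, from 10 to 145 from the axle, with a bar 10 thick at its free end. Nothing stands under it. Axes: the dispenser's, turned with the lever.
- lid: Clear plastic lid in a thin steel frame, 126 wide: a level top plate 146 long and a front plate 115 deep that closes the mouth. Origin on the axle; axes as the dispenser's when shut, turning with the lever. When lifted, its front swings up and outward to about 300 above the table. Not to be touched.
- orange_center (a point): Centre of the orange, a ball 68 in diameter, about 0.16 kg. At the start it lies in the dispenser, leaning on the inside of the lid. It rolls out by itself, within about a second, when the lid is lifted. Not to be touched.
- tray: Steel compartment meal tray, loose, 225 by 285 (rim 237 by 309), 40 deep, placed against the dispenser's mouth. Origin under its centre. x points away from the dispenser. Not to be touched.
- tray_pocket (a point): Centre of the floor of the tray compartment under the mouth, where the orange must lie: 128 by 128 inside, walls 36 above its floor. Axes as the tray's.
- cup: Bystander, loose: steel cup 76 in diameter, 85 high, standing beside the dispenser on its +y side. Origin at the centre of its underside.
- jar: Bystander, loose: glass jar with a steel lid, 68 in diameter, 110 high, beside the dispenser on its -y side. Origin at the centre of its underside.
- spoon: Bystander, loose: steel spoon 200 long, lying on the table beside the lever on its -y side. Origin on its underside.
- bowl: Bystander, loose: steel bowl 120 in diameter, 50 high, beside the tray. Origin at the centre of its underside.
- spatula: Bystander, loose: spatula 260 long, lying on the left of the table. Origin on its underside.
- carton: Bystander, loose: cardboard carton 120 by 90 by 100 high, on the right of the table. Origin at the centre of its underside.

How it is judged:
By the outcome, as a careful person would: the job done as asked, in the order asked, and still so for the second after the job is handed in, with the robot touching nothing.
It also fails if it takes over 45 s, if anything falls off the work surface, if the arm or the gripper's body presses on something with over 40 N, if the wrist force passes 120 N, or if a joint passes its speed limit or range.

## Robot

A 6-joint arm with a two-finger parallel gripper is mounted at the origin on the work surface. World frame = base frame: x ahead of the robot, y to its left, z up, the work surface at z = 0. Lengths are in m, angles in rad, forces in N, time in s.
With the tool pointing down it reaches from about 0.275 to 1 m from the base axis. Payload 8.4 kg.
Tool frame: the origin (TCP) lies midway between the tips of the shut fingers; the grasp point (between the pads) lies 19 mm behind it (robot.grip_point_offset is the distance from the TCP to the grasp point, in m); z points along the fingers, y is the direction in which the jaws open and shut (so a half turn about z gives the same grasp; the last joint's range is limited). The gripper opens to 85 mm and grips with 20 to 120 N. Pads are 22 mm wide; open, the fingers measure 114 mm over their backs; the gripper's body (76 mm by 85 mm) begins 54 mm behind the grasp point. The pads swing forward as they close: fully open they stand 13 mm farther back than shut.
Start: joints at [-1.179, 0.353, 1.633, -0, 1.155, -0.002], TCP at [0.24, -0.577, 0.231] pointing down, gripper open.
Joint ranges: [-2.63, 2.63], [-0.92, 2.1], [0.06, 2.66], [-1.3, 4.44], [0, 2.69], [-3.02, 3.02]. Speed limits (rad/s): [2.22, 2.22, 2.79, 3.14, 3.14, 3.14].

## Interface

Orientations are given as a unit quaternion [w, x, y, z].
In Python, from bench import robot gives the robot as it stands.
- The arm moves only by the tool servo_tool, never from a script. Its argument "motion" is a list of rows, each a list of 3 entries, a list of its own where there are three numbers: the shift along the tool's x, y, z in m, then the turn about the tool's z in rad, then the closure in counts, from 0 (fully open) to 255 (shut). In form: [[[tx, ty, tz], yaw, claw], ...]. A call has 1 to 20 rows; each row is the pose to reach, as a shift and turn from the pose commanded when the call began, along the tool's axes at that moment; what a row does not reach only later rows make up. A row lasts 1/8 s, in which the tool goes at most 62.5 mm and 10.7 degrees, less where a joint would pass 70% of its speed; a pose out of reach is approached as far as the arm can. A call with a gripper value outside its range is refused whole. The fingers move at their own pace and stop on an object; "squeeze" is the grip in N (left out, the last holds). Time passes only in rows, so rows that repeat a pose let the fingers close. It gives the time, the measured TCP pose, the force and the opening at its end, in the units of the state.
- robot.get_state(): the state, without advancing time (a new reading comes with each control period).
- robot.camera(name): name is "scene" or "top" or "wrist"; returns a dict with "image" (400x640x3 uint8, blue, green, red), "mtx" (3x3 intrinsics, pixels), "world_to_cam" (4x4, takes a point from world to camera coordinates). Camera axes: x right, y down, z forward; pixel columns grow to the right and rows downward; lengths in m; the calibration is good to about 2 mm. A picture is of the moment at which its call begins. There is no depth.
- robot.sign_off(): hands the job in, once; it reports no verdict.
The state is a dict: "time": time; "qpos": joint angles; "dq": joint speeds; "effort": joint torques, N m; "eef_pos": TCP position; "ee_rot": TCP orientation; "wrist_force": force on the tool from outside, world axes, zero at the start; "ft_torque": the same for the moment, N m; "opening": opening from 0.0 (shut) to 1.0 (fully open).
Only numpy, scipy, OpenCV 4.12 (cv2) and the standard library are available. Lean on these libraries where they do the work, as an engineer would, in place of code of your own. Each camera call takes 0.05 s, during which the arm holds its last target. There are 200 camera calls.

## Working session

There is one attempt and no reset: what is moved stays moved. The work goes in short steps, Python scripts to look and compute and a tool call to move; the robot and the scene stay as the last step left them, time stands still between calls to the robot, and variables do not carry over. Pictures are saved under pics/ and viewed, about 8 in all and at most 12, crops included, and the job is handed in when it is done.

Besides the shell and the picture viewer there is one more tool, called after "Emit:" as a command line: name --argument value ..., lists and objects as JSON in quotes. servo_tool: Moves the arm, as the interface text tells. Its arguments: {"type":"object","properties":{"motion":{"type":"array"},"squeeze":{"type":"number"}},"required":["motion"]}

```bash
mkdir -p pics; python3 - <<'E'
from bench import robot
import cv2,json
s=robot.get_state();print({k:s[k] for k in('time','eef_pos','ee_rot','wrist_force','opening')})
for n in('scene','top'):
    c=robot.camera(n);cv2.imwrite(f'pics/{n}0.png',c['image']);print(n,c['mtx'].tolist(),c['world_to_cam'].round(4).tolist())
E
```

```text
{'time': 0.0, 'eef_pos': array([ 0.23963976, -0.57672052,  0.23054514]), 'ee_rot': array([-6.81478809e-04,  9.80674306e-01,  1.95646167e-01, -1.38295836e-04]), 'wrist_force': array([-0.25878465, -0.42235003,  0.00694048]), 'opening': 0.998928729243566}
scene [[457.1544929474141, 0.0, 319.19114385963036], [0.0, 457.1544929474141, 206.0324869994964], [0.0, 0.0, 1.0]] [[0.0096, 0.9998, 0.0168, -0.0087], [0.5444, 0.0088, -0.8388, -0.1771], [-0.8388, 0.0172, -0.5442, 2.1846], [0.0, 0.0, 0.0, 1.0]]
top [[372.7265887627056, 0.0, 326.6734474957342], [0.0, 372.7265887627056, 200.45075633139646], [0.0, 0.0, 1.0]] [[0.0133, -0.9999, 0.001, -0.0069], [-0.9886, -0.0133, -0.1501, 0.5643], [0.1501, 0.0011, -0.9887, 1.206], [0.0, 0.0, 0.0, 1.0]]
```

View pics/scene0.png

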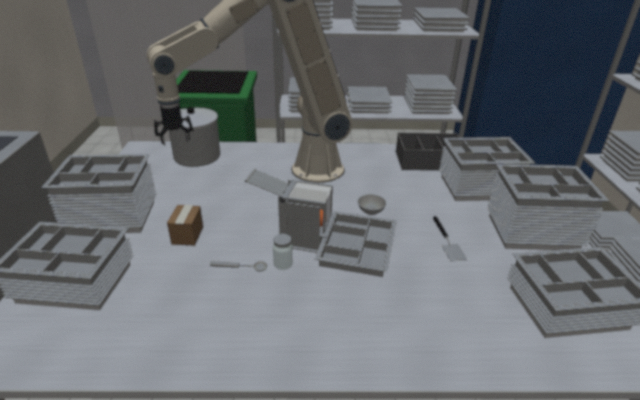

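View pics/top0.png

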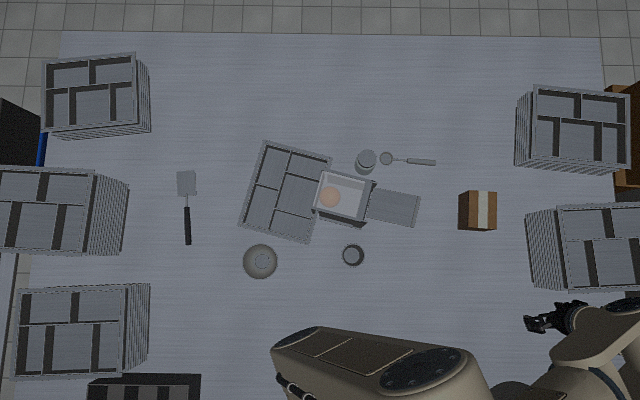

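The paddle is at about (368–420, 188–226) in the top picture. The mouth faces left (+y), and the cup is at (353,255). I'll zoom in on the dispenser.

```bash
python3 - <<'E'
import cv2
i=cv2.imread('pics/top0.png')[160:260,300:440]
i=cv2.convertScaleAbs(cv2.resize(i,None,fx=5.7,fy=5.7,interpolation=cv2.INTER_CUBIC),alpha=1.3)
cv2.imwrite('pics/crop0.png',i)
E
```

```text
(no output)
```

View pics/crop0.png

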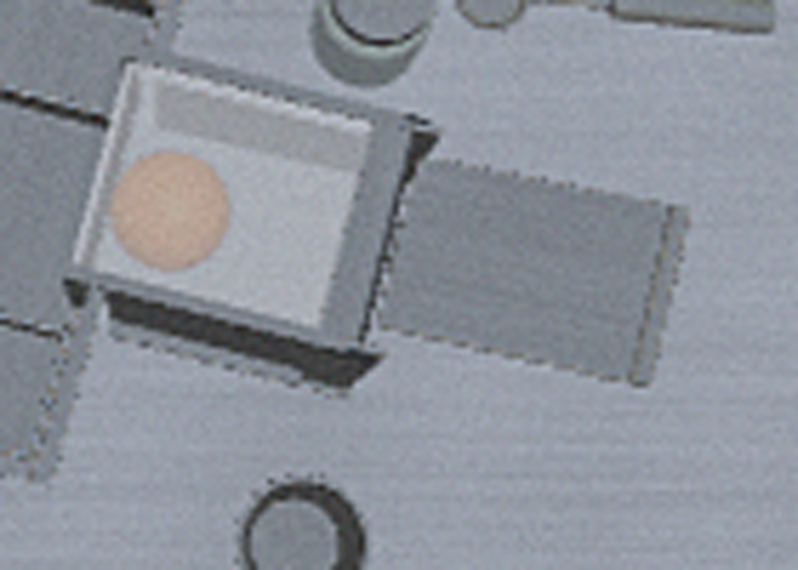

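```bash
cat > h.py <<'E'
import numpy as np
M=np.array([[372.7265887627056,0,326.6734474957342],[0,372.7265887627056,200.45075633139646],[0,0,1]])
W=np.array([[0.0133,-0.9999,0.001,-0.0069],[-0.9886,-0.0133,-0.1501,0.5643],[0.1501,0.0011,-0.9887,1.206]])
def ray(u,v,z,M=M,W=W):
    R,t=W[:,:3],W[:,3]; o=-R.T@t; d=R.T@np.linalg.solve(M,[u,v,1]); return o+d*(z-o[2])/d[2]
E
python3 - <<'E'
from h import *
f=lambda u,v,z:ray(300+(u+.5)/5.7-.5,160+(v+.5)/5.7-.5,z)
e1,e2,i1,i2=f(688,207,.250),f(645,385,.250),f(425,160,.211),f(380,325,.211)
print(e1,e2,i1,i2,np.linalg.norm(e1-e2),np.linalg.norm(i1-i2))
E_,I=(e1+e2)/2,(i1+i2)/2
d=(E_-I)[:2];L=np.linalg.norm(d);d/=L;print('len',L,'expect',.135*np.cos(.3),'dir',d,np.degrees(np.arctan2(d[1],d[0])))
w=(e1-e2)[:2];print('width dir',np.degrees(np.arctan2(w[1],w[0])))
ax=E_[:2]-d*.145*np.cos(.3)
for r in(.110,.125):
  for a in(.3,-.35): print(r,a,ax+d*r*np.cos(a),.205+r*np.sin(a)+.0025)
print('axle',ax)
from scipy.spatial.transform import Rotation as R
from bench import robot
q=robot.get_state()['ee_rot'];print(R.from_quat(q[[1,2,3,0]]).as_matrix().round(3))
E
```

```text
[ 0.54922703 -0.26084669  0.25      ] [ 0.46164084 -0.2379109   0.25      ] [ 0.57827412 -0.13709979  0.211     ] [ 0.49335433 -0.11391622  0.211     ] 0.0905394356412195 0.08802755267808055
len 0.12754189438414051 expect 0.12897042603195683 dir [-0.23819851 -0.97121649] -103.78023956777335
width dir -14.67428036848304
0.11 0.3 [ 0.51339853 -0.21690444] 0.24000722273274733
0.11 -0.35 [ 0.51381681 -0.21519897] 0.16978124117990034
0.125 0.3 [ 0.50998513 -0.23082202] 0.24444002583266744
0.125 -0.35 [ 0.51046045 -0.22888399] 0.16463777406806857
axle [ 0.5384301 -0.1148422]
[[ 0.923  0.384 -0.   ]
 [ 0.384 -0.923  0.001]
 [-0.    -0.001 -1.   ]]
```

Emit:
servo_tool --motion '[[[0,0,-0.04],0,255],[[0,0,-0.07],0.1,255],[[0.04,-0.023,-0.07],0.2,255],[[0.08,-0.046,-0.07],0.3,255],[[0.12,-0.07,-0.07],0.4,255],[[0.16,-0.093,-0.07],0.5,255],[[0.2,-0.116,-0.07],0.62,255],[[0.24,-0.14,-0.07],0.62,255],[[0.28,-0.163,-0.07],0.62,255],[[0.32,-0.186,-0.07],0.62,255],[[0.36,-0.209,-0.07],0.62,255],[[0.391,-0.227,-0.07],0.62,255],[[0.391,-0.227,-0.07],0.62,255],[[0.391,-0.227,-0.07],0.62,255],[[0.391,-0.227,-0.07],0.62,255]]'

```text
time: 1.98
eef_pos: [0.5131, -0.2183, 0.3012]
ee_rot: [0.0, 0.994, -0.113, -0.0]
wrist_force: [-0.2, -0.4, -0.0]
opening: -0.001
```

```bash
python3 - <<'E'
from bench import robot
import cv2,numpy as np
s=robot.get_state();print(s)
a=robot.camera('wrist')['image'];b=robot.camera('top')['image'][130:280,250:440];c=robot.camera('scene')['image'][130:290,220:420]
f=lambda i,w:cv2.resize(i,(w,int(i.shape[0]*w/i.shape[1])))
l=f(a,400);r=np.vstack([f(b,380),f(c,380)]);
l=np.vstack([l,np.zeros((r.shape[0]-l.shape[0],400,3),np.uint8)])
cv2.imwrite('pics/m1.png',np.hstack([l,r]))
E
```

```text
{'time': 1.975, 'qpos': array([-4.04783630e-01,  1.87131611e-01,  1.69763345e+00, -2.67475748e-04,
        1.25716386e+00,  1.39338881e+00]), 'dq': array([-0.00283796, -0.00105186, -0.00238889,  0.00115501, -0.00100727,
        0.00154617]), 'effort': array([ 4.90107704e-01, -5.01193357e+01, -3.61092281e+01,  2.01856170e-02,
        1.30070133e-03, -8.07824690e-03]), 'eef_pos': array([ 0.51313613, -0.21831278,  0.30118432]), 'ee_rot': array([ 7.36013338e-05,  9.93549131e-01, -1.13402293e-01, -1.97567219e-04]), 'wrist_force': array([-0.21023282, -0.37251408, -0.03458757]), 'ft_torque': array([ 0.01442401,  0.0145209 , -0.01099721]), 'opening': -0.000535047344732789}
```

View pics/m1.png

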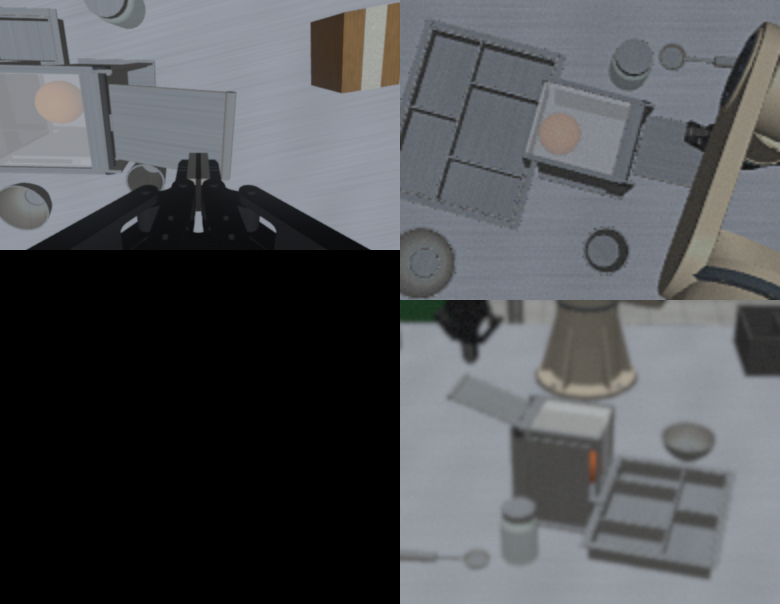

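Emit:
servo_tool --motion '[[[0,0,0.025],0,255],[[0,0,0.048],0,255],[[0,0,0.054],0,255],[[0,0,0.06],0,255],[[0,0,0.066],0,255],[[0,0,0.072],0,255],[[0,0,0.078],0,255],[[0,0,0.084],0,255]]'

```text
time: 3.12
eef_pos: [0.5147, -0.2184, 0.2185]
ee_rot: [0.001, 0.994, -0.113, 0.001]
wrist_force: [-1.2, -1.3, 6.1]
opening: -0.003
```

Emit:
servo_tool --motion '[[[0,0,0.006],0,255],[[0,0,0.012],0,255],[[0,0,0.018],0,255],[[0,0,0.024],0,255],[[0,0,0.03],0,255],[[0,0,0.036],0,255],[[0,0,0.04],0,255],[[0,0,0.043],0,255],[[0,0,0.043],0,255]]'

```text
time: 4.25
eef_pos: [0.515, -0.2177, 0.1753]
ee_rot: [0.0, 0.994, -0.113, 0.001]
wrist_force: [-0.0, 1.5, 5.6]
opening: -0.0
```

Emit:
servo_tool --motion '[[[0,0,0.002],0,255],[[0,0,0.004],0,255],[[0,0,0.004],0,255]]'

```text
time: 4.62
eef_pos: [0.515, -0.2177, 0.1714]
ee_rot: [0.0, 0.994, -0.113, 0.001]
wrist_force: [0.4, 1.7, 5.8]
opening: 0.001
```

Emit:
servo_tool --motion '[[[0,0,0.002],0,255],[[0,0,0.003],0,255],[[0,0,0.003],0,255]]'

```text
time: 5.0
eef_pos: [0.5153, -0.2177, 0.1703]
ee_rot: [0.0, 0.994, -0.113, 0.002]
wrist_force: [-5.0, 4.2, 21.6]
opening: -0.001
```

At the stop: the force rose to 22 N. I'll hold there and check the orange.

Emit:
servo_tool --motion '[[[0,0,-0.0005],0,255],[[0,0,-0.0005],0,255],[[0,0,-0.0005],0,255],[[0,0,-0.0005],0,255],[[0,0,-0.0005],0,255],[[0,0,-0.0005],0,255],[[0,0,-0.0005],0,255],[[0,0,-0.0005],0,255],[[0,0,-0.0005],0,255],[[0,0,-0.0005],0,255],[[0,0,-0.0005],0,255],[[0,0,-0.0005],0,255]]'

```text
time: 6.5
eef_pos: [0.5152, -0.2177, 0.1704]
ee_rot: [0.0, 0.994, -0.113, 0.002]
wrist_force: [-3.5, 3.3, 18.8]
opening: -0.001
```

```bash
cat > look.py <<'E'
import sys,cv2,numpy as np
from bench import robot
b=robot.camera('top')['image'][110:290,220:450];c=robot.camera('scene')['image'][120:290,200:420]
f=lambda i,w:cv2.resize(i,(w,int(i.shape[0]*w/i.shape[1])))
b,c=f(b,390),f(c,400);h=max(len(b),len(c))
p=lambda i:cv2.copyMakeBorder(i,0,h-len(i),0,0,cv2.BORDER_CONSTANT)
cv2.imwrite(f'pics/{sys.argv[1]}.png',np.hstack([p(b),p(c)]))
s=robot.get_state();print(s['time'],s['eef_pos'],s['wrist_force'])
E
python3 look.py m2
```

```text
6.6 [ 0.51524098 -0.21769975  0.17042358] [-3.13369047  3.8470763  18.04927992]
```

View pics/m2.png

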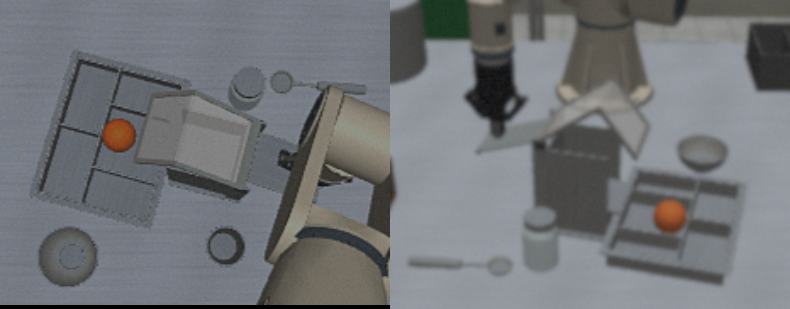

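The lid is lifted. The orange is in the tray, at about (119,135) in the left half. I'll check whether it is at rest and lying low in the pocket.

Emit:
servo_tool --motion '[[[0,0,0],0,255],[[0,0,0],0,255],[[0,0,0],0,255],[[0,0,0],0,255],[[0,0,0],0,255],[[0,0,0],0,255]]'

```text
time: 7.35
eef_pos: [0.5152, -0.2177, 0.1704]
ee_rot: [0.0, 0.994, -0.113, 0.002]
wrist_force: [-3.7, 2.9, 18.4]
opening: 0.003
```

```bash
cat > orange.py <<'E'
import cv2,numpy as np
from bench import robot
P=[];U=[]
def blob(i):
    h=cv2.cvtColor(i,cv2.COLOR_BGR2HSV);m=cv2.inRange(h,(3,150,90),(20,255,255))
    m[:, 440:]=0
    n,l,s,c=cv2.connectedComponentsWithStats(m);k=1+s[1:,4].argmax();return c[k],s[k]
for n in('top','scene'):
    c=robot.camera(n);u,s=blob(c['image']);P.append(c['mtx']@c['world_to_cam'][:3]);U.append(u);print(n,u,s)
X=cv2.triangulatePoints(*P,*[u.reshape(2,1) for u in U]).ravel();X=X[:3]/X[3]
ax=np.array([.5384,-.1148]);d=np.array([.2382,.9712]);e=np.array([-.9712,.2382])
print('orange',X,'disp x,y',(X[:2]-ax)@d,(X[:2]-ax)@e,robot.get_state()['time'])
E
python3 orange.py; python3 - <<'E'
import cv2
from bench import robot
i=robot.camera('top')['image'][125:250,230:370];cv2.imwrite('pics/m3.png',cv2.resize(i,None,fx=4.5,fy=4.5,interpolation=cv2.INTER_CUBIC))
E
```

```text
top [289.62369338 189.12543554] [280 180  20  19 287]
scene [353.50970874 238.27184466] [346 231  16  16 206]
orange [0.60151378 0.12649176 0.04091716] disp x,y 0.24937626108109714 -0.0038204020291441264 7.45
```

View pics/m3.png

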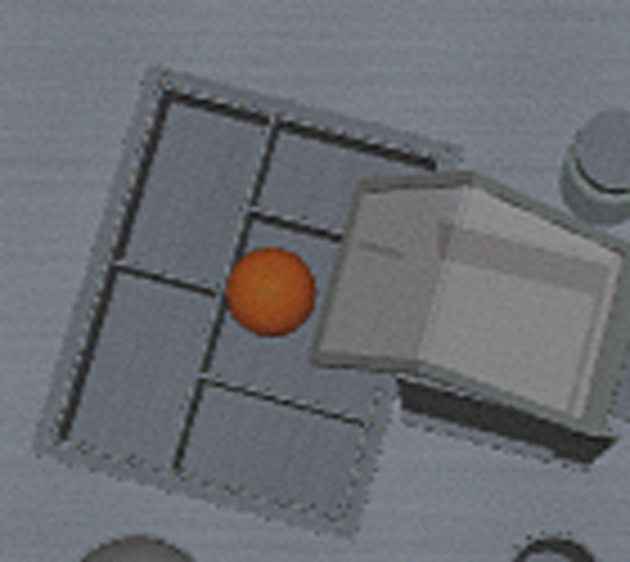

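The orange lies in the mouth pocket (centre z = 41 mm) against the far wall. I'll let the lever rise at about 24 mm/s.

Emit:
servo_tool --motion '[[[0,0,-0.002],0,255],[[0,0,-0.004],0,255],[[0,0,-0.006],0,255],[[0,0,-0.009],0,255],[[0,0,-0.012],0,255],[[0,0,-0.015],0,255],[[0,0,-0.018],0,255],[[0,0,-0.021],0,255],[[0,0,-0.024],0,255],[[0,0,-0.027],0,255],[[0,0,-0.03],0,255],[[0,0,-0.033],0,255],[[0,0,-0.036],0,255],[[0,0,-0.039],0,255],[[0,0,-0.042],0,255],[[0,0,-0.045],0,255],[[0,0,-0.048],0,255],[[0,0,-0.051],0,255],[[0,0,-0.054],0,255],[[0,0,-0.057],0,255]]'

```text
time: 10.0
eef_pos: [0.5139, -0.2171, 0.2249]
ee_rot: [-0.0, 0.994, -0.113, -0.0]
wrist_force: [0.7, 3.9, 3.6]
opening: -0.0
```

Emit:
servo_tool --motion '[[[0,0,-0.0015],0,255],[[0,0,-0.003],0,255],[[0,0,-0.0045],0,255],[[0,0,-0.006],0,255],[[0,0,-0.0075],0,255],[[0,0,-0.009],0,255],[[0,0,-0.0105],0,255],[[0,0,-0.012],0,255],[[0,0,-0.0135],0,255],[[0,0,-0.015],0,255],[[0,0,-0.0165],0,255],[[0,0,-0.018],0,255],[[0,0,-0.0195],0,255],[[0,0,-0.021],0,255],[[0,0,-0.0225],0,255],[[0,0,-0.024],0,255],[[0,0,-0.0255],0,255],[[0,0,-0.027],0,255],[[0,0,-0.0285],0,255],[[0,0,-0.03],0,255]]'

```text
time: 12.5
eef_pos: [0.5138, -0.2175, 0.2549]
ee_rot: [0.0, 0.994, -0.113, -0.0]
wrist_force: [-0.4, -0.6, -0.1]
opening: 0.0
```

Emit:
servo_tool --motion '[[[0,0,-0.01],0,255],[[0,0,-0.03],0,255],[[0,0,-0.06],0,255],[[-0.03,0,-0.08],0,255],[[-0.06,0.03,-0.08],0,255],[[-0.06,0.07,-0.08],0,255],[[-0.06,0.11,-0.08],0,255],[[-0.06,0.15,-0.08],0,255],[[-0.06,0.15,-0.08],0,255],[[-0.06,0.15,-0.08],0,255]]'

```text
time: 13.75
eef_pos: [0.4216, -0.3499, 0.335]
ee_rot: [-0.0, 0.994, -0.113, 0.0]
wrist_force: [0.3, 0.9, 0.4]
opening: -0.001
```

```bash
python3 look.py m4; python3 orange.py
```

```text
13.85 [ 0.4219211  -0.34938731  0.33505289] [0.650518   0.06488899 1.28156273]
top [289.66782007 189.19723183] [280 180  20  19 289]
scene [353.54589372 238.30434783] [346 231  16  16 207]
orange [0.60133226 0.12653859 0.04062425] disp x,y 0.24937850725621818 -0.0036329589227322248 13.95
```

View pics/m4.png

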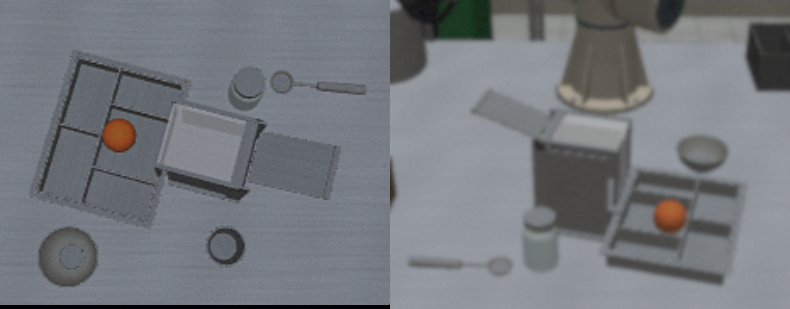

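The lid is shut and the paddle is back up. The orange is still in the pocket, the bystanders in view haven't moved, and the arm is clear.

```bash
python3 -c "
from bench import robot
print(robot.sign_off())"
```

```text
the job is handed in; nothing more can be done
None
```

The orange is served and lies in the tray pocket under the mouth. The lid is shut again, and I handed the job in at about 14 s.

- **Press:** With the fingers shut, I pressed the paddle down to its stop. The wrist force rose from about 6 N to 22 N at TCP height 0.170 m. I held it there for about 2.5 s while the orange rolled out.
- **Release:** I let the lever rise at about 24 mm/s, then 12 mm/s near the top, until the force dropped to about zero. Then I moved the arm up and away. I did not measure the lid's speed directly; the lever followed the fingertips at well below the 0.05 m/s limit.
- **Last checks:** The orange has stopped in the pocket, resting against its far wall. Its centre is at z ≈ 41 mm, unchanged over the last 6 s. The lid looks fully shut. The cup, jar, spoon, bowl and tray look unmoved by eye. The spatula and carton were outside the final picture, but the arm never came near them.

No checks failed or disagreed.

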